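# Swipe check of a repaired key panel

## Robot

A 7-joint arm with a two-finger parallel gripper is mounted at the origin on a cart in front of the work surface, level with it; the furniture and walls round the work are solid. World frame = base frame: x ahead of the robot, y to its left, z up, the work surface at z = 0. Lengths are in m, angles in rad, forces in N, time in s.
With the tool pointing down it reaches from about 0.4 to 0.85 m from the base axis. Payload 4.5 kg.
Tool frame: the origin (TCP) lies at the very end of the fingers, on their centre line; the grasp point (between the pads) lies 19 mm behind it; z points along the fingers, y is the line along which they close (so a half turn about z gives the same grasp; the last joint's range is limited). The gripper opens to 85 mm and grips with 20 to 120 N. Pads are 22 mm wide; open, the fingers measure 114 mm over their backs; the gripper's body (76 mm by 85 mm) begins 54 mm behind the grasp point. The pads swing forward as they close: fully open they stand 13 mm farther back than shut.
Start: joints at [1.297, 0.689, -0.195, 1.565, 0.157, 0.902, -0.215], TCP at [0.189, -0.596, 0.231] pointing down, gripper open.
Joint ranges: [-3.01, 3.01], [-0.46, 2.08], [-1.47, 1.51], [0.13, 2.56], [-1, 4.14], [0.04, 2.09], [-2.66, 2.66]. Speed limits (rad/s): [2.57, 2.57, 3.14, 3.14, 3.14, 3.14, 3.14].

## Interface

Orientations are given as a unit quaternion [w, x, y, z].
In Python, from bench import r, vision, order gives the robot as it stands. The module is installed in compiled form; this text tells all that it offers.
- The arm moves only by the tool send_rows, never from a script. Its argument "series" is a list of rows, each a list of 3 entries, a list of its own where there are three numbers: the gripper's target within -1 to 1 (fully open at 1, half-way at 0, shut at -1), then the shift along the tool's x, y, z scaled (see below), then the turn, a rotation vector about the tool's x, y, z scaled (see below). A call has 1 to 5 rows; each row shifts and turns the commanded pose from where the row before left it, along the tool's axes as they then stand; what a row does not reach is not made up. The controller multiplies each number of a shift by 4 cm and each number of a turn by 0.08 rad. A row lasts 1/12 s, in which the tool goes at most 41.7 mm and 7.16 degrees, less where a joint would pass 70% of its speed; a pose out of reach is approached as far as the arm can. A call with a number of a shift or a turn outside -1 to 1 is refused whole. A call with a gripper value outside its range is refused whole. The fingers move at their own pace and stop on an object; "newtons" is the grip in N (left out, the last holds). Time passes only in rows, so rows that do not move let the fingers close. It gives the time, the measured TCP pose, the force, the opening and the grip force at its end, in the units of the state.
- r.get_state(): the state, without advancing time (a new reading comes with each control period).
- vision.capture(name): name is "side" or "top" or "wrist"; returns a dict with "img" (384x512x3 uint8, red, green, blue), "range_z" (384x512 float32, m along the optical axis (not along the pixel's ray), 0 where there is no reading), "intrinsics" (3x3 intrinsics, pixels), "dist" ([k1, k2, p1, p2, k3] as OpenCV has them; the pictures are not rectified), "R" (3x3) and "t" (3): a world point X has camera coordinates R X + t; the wrist camera has in their place "T_tool_cam" (4x4, takes a point from camera to tool coordinates, whose origin is the TCP and whose axes are the flange's). Camera axes: x right, y down, z forward; pixel columns grow to the right and rows downward; lengths in m; the calibration is good to about 2 mm. A picture is of the moment at which its call begins: read the wrist's pose just before it.
- order.job_done(): hands the job in; it is judged then, once.
The state is a dict: "t": time; "joint_pos": joint angles; "joint_velocities": joint speeds; "joint_efforts": joint torques, N m; "tcp_pos": TCP position; "ee_rot": TCP orientation; "ft_force": force on the tool from outside, world axes, zero at the start; "ft_torque": the same for the moment, N m; "gripper_width": opening from 0.0 (shut) to 1.0 (fully open); "finger_force": force on a finger pad.
Only numpy, scipy, OpenCV 4.12 (cv2) and the standard library are available. Lean on these libraries where they do the work, as an engineer would, in place of code of your own. Each camera call takes 0.05 s, during which the arm holds its last target. There are 200 camera calls.

## Task

Check the curved row of keys on the repaired panel: with the fingers shut, start at the end key beside the green token and run the fingertips along the row to the end key beside the red token, staying down close to the keys all the way, so that each key in turn is pressed part-way, gently and never hard down on its stop. Finish with the fingertips still holding that last key part-way down: the program ends while holding it. Grasp or lift nothing, and leave the tokens, screwdriver, clip and tape where they lie.

Things in the scene. Friction and masses are not known exactly. Their poses are not given: they have to be found in the camera images.
- panel: Repaired control panel, screwed down on the desk: grey slab with black top, 120 (its x) x 290 (its y) x 22 mm high, white guide line along its curved row of five round grey keys. Origin: centre of the underside, on the desk; z up, x across the slab (away from the robot at yaw 0), y along it. Flat top 22 mm above the desk, crowns of the keys 29 mm; the desk top is level at z = 0.
- leads_foot (a point): One of the fixed, solid white leads left of the panel: they hang from about x 0.71, y 0.35, z 0.54, slanting down to the desk's front edge at about x 0.47, y 0.25. Coming from the left (y above 0.3), pass on the robot's side of them (x under about 0.35) until y is below 0.15. This point: where they cross the desk's front edge.
- key_1 (a joint): How far key 1 is pressed down, in m: 0 = up, 0.006 = on its stop. Sprung: 0.7 N to start, 0.7 N per mm more (4.9 N at the stop); springs back when let go. Keys are numbered 1 to 5 from the panel's +y end.
- key_1_top (a point): Crown of key 1 (goes down with it): round domed grey key, 39 mm across at its base, shallow (spherical, 32 mm radius), crown 7 mm above the panel's top when up. The smooth dome can be slid across from the side when the fingertips run 2 to 4 mm below the crowns. Neighbouring keys are 58 mm apart on an arc of 250 mm radius.
- key_2 (a joint): How far key 2 is pressed down, in m: 0 = up, 0.006 = on its stop. Sprung: 0.7 N to start, 0.7 N per mm more (4.9 N at the stop); springs back when let go. Keys are numbered 1 to 5 from the panel's +y end.
- key_2_top (a point): Crown of key 2 (goes down with it): round domed grey key, 39 mm across at its base, shallow (spherical, 32 mm radius), crown 7 mm above the panel's top when up. The smooth dome can be slid across from the side when the fingertips run 2 to 4 mm below the crowns. Neighbouring keys are 58 mm apart on an arc of 250 mm radius.
- key_3 (a joint): How far key 3 is pressed down, in m: 0 = up, 0.006 = on its stop. Sprung: 0.7 N to start, 0.7 N per mm more (4.9 N at the stop); springs back when let go. Keys are numbered 1 to 5 from the panel's +y end.
- key_3_top (a point): Crown of key 3 (goes down with it): round domed grey key, 39 mm across at its base, shallow (spherical, 32 mm radius), crown 7 mm above the panel's top when up. The smooth dome can be slid across from the side when the fingertips run 2 to 4 mm below the crowns. Neighbouring keys are 58 mm apart on an arc of 250 mm radius.
- key_4 (a joint): How far key 4 is pressed down, in m: 0 = up, 0.006 = on its stop. Sprung: 0.7 N to start, 0.7 N per mm more (4.9 N at the stop); springs back when let go. Keys are numbered 1 to 5 from the panel's +y end.
- key_4_top (a point): Crown of key 4 (goes down with it): round domed grey key, 39 mm across at its base, shallow (spherical, 32 mm radius), crown 7 mm above the panel's top when up. The smooth dome can be slid across from the side when the fingertips run 2 to 4 mm below the crowns. Neighbouring keys are 58 mm apart on an arc of 250 mm radius.
- key_5 (a joint): How far key 5 is pressed down, in m: 0 = up, 0.006 = on its stop. Sprung: 0.7 N to start, 0.7 N per mm more (4.9 N at the stop); springs back when let go. Keys are numbered 1 to 5 from the panel's +y end.
- key_5_top (a point): Crown of key 5 (goes down with it): round domed grey key, 39 mm across at its base, shallow (spherical, 32 mm radius), crown 7 mm above the panel's top when up. The smooth dome can be slid across from the side when the fingertips run 2 to 4 mm below the crowns. Neighbouring keys are 58 mm apart on an arc of 250 mm radius.
- gap_1 (a point): Point on the guide line, on the panel's top surface, midway between key 1 and key 2.
- gap_2 (a point): Point on the guide line, on the panel's top surface, midway between key 2 and key 3.
- gap_3 (a point): Point on the guide line, on the panel's top surface, midway between key 3 and key 4.
- gap_4 (a point): Point on the guide line, on the panel's top surface, midway between key 4 and key 5.
- green_token: Loose green round token, 24 mm across, 9 mm high, lying on the panel's top at its far (+x) edge beside one end key, about 50 mm from that key; which end varies. Origin: centre of its underside. The first key of the check is the end key beside it.
- red_token: Loose red round token, 24 mm across, 9 mm high, lying on the panel's top at its far (+x) edge beside one end key, about 50 mm from that key; which end varies. Origin: centre of its underside. The last key of the check is the end key beside it.
- driver: Loose screwdriver with green handle, 140 mm long, 12 mm thick, lying on the desk beyond the panel's +y end. Origin: centre of its underside. A bystander.
- clip: Loose black spring clip with a white sleeve, 54 mm long, 9 mm wide, 12 mm high, lying on the desk beyond the panel's -y end. Origin: centre of its underside. A bystander.
- black_tape: Loose roll of black tape, 62 mm across, 19 mm high, flat on the desk beyond the panel's -y end. Origin: centre of its underside. A bystander. (Behind the panel a fixed grey wall pier stands with its face at x = 0.69.)

How it is judged:
On the way, in this order (a step that is already met when the one before it is completed fails the run):
1. key number 1, counted from the green token's end, is pressed at least 1.5 mm (((y of green_token in the frame of panel above 0 m and value of joint key_1 above 0.0015 m) or (not (y of green_token in the frame of panel above 0 m) and value of joint key_5 above 0.0015 m))), for 0.1 s.
2. the shut fingertips pass low (no more than about 2 cm above the key tops) along the row over the gap between key 1 and key 2, at most 20 mm off the line's midpoint there (((y of green_token in the frame of panel above 0 m and (horizontal distance between the grasp point and gap_1 below 0.02 m and z of the grasp point in the frame of panel below 0.09 m)) or (not (y of green_token in the frame of panel above 0 m) and (horizontal distance between the grasp point and gap_4 below 0.02 m and z of the grasp point in the frame of panel below 0.09 m)))), for 0.05 s.
3. key number 2, counted from the green token's end, is pressed at least 1.5 mm (((y of green_token in the frame of panel above 0 m and value of joint key_2 above 0.0015 m) or (not (y of green_token in the frame of panel above 0 m) and value of joint key_4 above 0.0015 m))), for 0.1 s.
4. the shut fingertips pass low (no more than about 2 cm above the key tops) along the row over the gap between key 2 and key 3, at most 20 mm off the line's midpoint there (((y of green_token in the frame of panel above 0 m and (horizontal distance between the grasp point and gap_2 below 0.02 m and z of the grasp point in the frame of panel below 0.09 m)) or (not (y of green_token in the frame of panel above 0 m) and (horizontal distance between the grasp point and gap_3 below 0.02 m and z of the grasp point in the frame of panel below 0.09 m)))), for 0.05 s.
5. key number 3, counted from the green token's end, is pressed at least 1.5 mm (((y of green_token in the frame of panel above 0 m and value of joint key_3 above 0.0015 m) or (not (y of green_token in the frame of panel above 0 m) and value of joint key_3 above 0.0015 m))), for 0.1 s.
6. the shut fingertips pass low (no more than about 2 cm above the key tops) along the row over the gap between key 3 and key 4, at most 20 mm off the line's midpoint there (((y of green_token in the frame of panel above 0 m and (horizontal distance between the grasp point and gap_3 below 0.02 m and z of the grasp point in the frame of panel below 0.09 m)) or (not (y of green_token in the frame of panel above 0 m) and (horizontal distance between the grasp point and gap_2 below 0.02 m and z of the grasp point in the frame of panel below 0.09 m)))), for 0.05 s.
7. key number 4, counted from the green token's end, is pressed at least 1.5 mm (((y of green_token in the frame of panel above 0 m and value of joint key_4 above 0.0015 m) or (not (y of green_token in the frame of panel above 0 m) and value of joint key_2 above 0.0015 m))), for 0.1 s.
8. the shut fingertips pass low (no more than about 2 cm above the key tops) along the row over the gap between key 4 and key 5, at most 20 mm off the line's midpoint there (((y of green_token in the frame of panel above 0 m and (horizontal distance between the grasp point and gap_4 below 0.02 m and z of the grasp point in the frame of panel below 0.09 m)) or (not (y of green_token in the frame of panel above 0 m) and (horizontal distance between the grasp point and gap_1 below 0.02 m and z of the grasp point in the frame of panel below 0.09 m)))), for 0.05 s.
9. key number 5, counted from the green token's end, is pressed at least 1.5 mm (((y of green_token in the frame of panel above 0 m and value of joint key_5 above 0.0015 m) or (not (y of green_token in the frame of panel above 0 m) and value of joint key_1 above 0.0015 m))), for 0.1 s.
At the end, for the whole second after the job is handed in: The end key beside the red token is held down by the fingertips, pressed between 1.5 and 5.5 mm with at least 0.3 N; the other four keys are up (under 1 mm) (((y of green_token in the frame of panel above 0 m and (value of joint key_5 between 0.0015 and 0.0055 m and contact force between the fingers and key_5 above 0.3 N and value of joint each of key_1, key_2, key_3, key_4 below 0.001 m)) or (not (y of green_token in the frame of panel above 0 m) and (value of joint key_1 between 0.0015 and 0.0055 m and contact force between the fingers and key_1 above 0.3 N and value of joint each of key_2, key_3, key_4, key_5 below 0.001 m)))); the arm keeps its last pose, push and grip.
It fails at once if a key is pressed onto its stop (deeper than 5.5 mm) (value of joint any of key_1, key_2, key_3, key_4, key_5 above 0.0055 m).
It fails at once if the panel or its keys are pushed with more than 15 N (contact force between the arm and panel above 15 N).
It fails at once if the fingers push the panel or its keys with more than 15 N (contact force between the fingers and panel above 15 N).
It fails at once if a token is lifted or moved more than 10 mm, or the screwdriver, clip or tape is lifted or moved more than 15 mm (distance of any of green_token, red_token from where it was at the start of the episode above 0.01 m or distance of any of driver, clip, black_tape from where it was at the start of the episode above 0.015 m).
It also fails if it takes over 42 s, if anything falls off the work surface, if the arm or the gripper's body presses on something with over 40 N, if the wrist force passes 120 N, or if a joint passes its speed limit or range.

## Working session

There is one attempt and no reset: what is moved stays moved. The work goes in short steps, Python scripts to look and compute and a tool call to move; the robot and the scene stay as the last step left them, time stands still between calls to the robot, and variables do not carry over. Pictures are saved under pics/ and viewed, at most 10 in all, crops included, and the job is handed in when it is done.

Besides the shell and the picture viewer there is one more tool, called after "Request:" as name(argument=value, ...) on one line, values as JSON. send_rows: Moves the arm, as the interface text tells. Shifts and turns lie within -1 to 1; 1 stands for 4 cm of shift or 0.08 rad of turn. Its arguments: {"type":"object","properties":{"series":{"type":"array"},"newtons":{"type":"number"}},"required":["series"]}

```bash
mkdir -p pics; python3 - <<'E'
from bench import r, vision
import cv2,numpy as np
s=r.get_state()
for k in s: print(k,np.round(s[k],4))
for n in("top","side"):
    c=vision.capture(n); np.savez(n,**c)
    cv2.imwrite(f"pics/{n}.png",c["img"][...,::-1])
    print(n,np.round(c["intrinsics"],1).tolist(),c["dist"],np.round(-c["R"].T@c["t"],3))
E
```

```text
t 0.0
joint_pos [ 1.2968  0.69   -0.1945  1.5663  0.1573  0.9025 -0.2151]
joint_velocities [-0.0004  0.0012 -0.0003  0.0022  0.0015  0.0008  0.0012]
joint_efforts [-4.00000e-04 -5.39611e+01 -1.26710e+00 -1.58548e+01  9.00000e-03
  9.40000e-03 -0.00000e+00]
tcp_pos [ 0.1891 -0.595   0.2305]
ee_rot [-9.000e-04  9.882e-01  1.533e-01 -2.000e-04]
ft_force [-0.1779 -0.1141 -0.2098]
ft_torque [-0.0198  0.0662  0.0284]
finger_force 0.0
gripper_width 0.9983
top [[353.8, 0.0, 256.3], [0.0, 353.8, 188.3], [0.0, 0.0, 1.0]] [-0.02036146  0.          0.          0.          0.        ] [ 0.441 -0.065  0.931]
side [[364.0, 0.0, 253.1], [0.0, 364.0, 194.0], [0.0, 0.0, 1.0]] [0.02367821 0.         0.         0.         0.        ] [ 0.258 -0.682  0.562]
```

View pics/top.png

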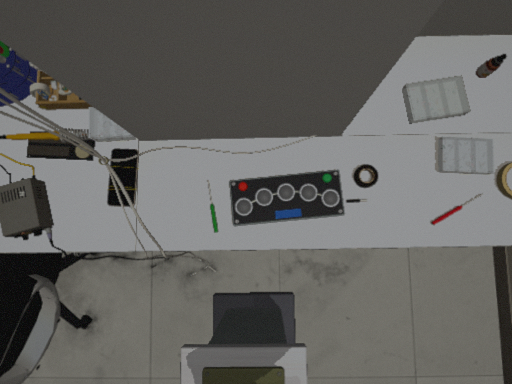

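View pics/side.png

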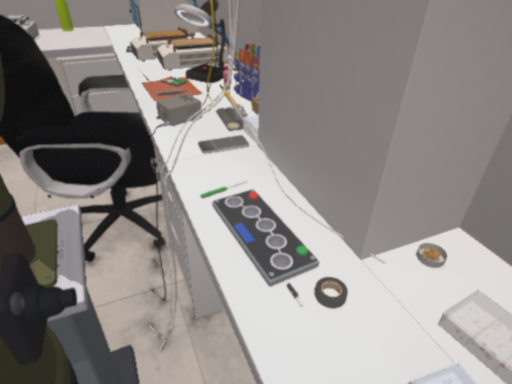

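The top view shows the panel with green at about (327,178), the −y end, and red at (242,186), the +y end. The run therefore goes from key 5 to key 1. Next I locate everything precisely.

```bash
cat > h.py <<'E'
import numpy as np,cv2
def ray(c,px,z):
    """pixels -> world points on plane z (scene camera or dict with R,t)"""
    u=cv2.undistortPoints(np.array(px,float).reshape(-1,1,2),c["intrinsics"],c["dist"])[:,0]
    d=np.c_[u,np.ones(len(u))]@c["R"]; o=-c["R"].T@c["t"]
    return o+d*((z-o[2])/d[:,2])[:,None]
def blobs(m,amin,amax):
    n,_,st,ce=cv2.connectedComponentsWithStats(m.astype(np.uint8))
    return [(ce[i],st[i]) for i in range(1,n) if amin<st[i][4]<amax]
E
python3 - <<'E'
from h import *
c=dict(np.load("top.npz")); im=c["img"]
crop=im[160:240,195:385]; cv2.imwrite("pics/crop.png",cv2.resize(crop[...,::-1],None,fx=4.2,fy=4.2,interpolation=cv2.INTER_CUBIC))
# dark slab top
g=im.max(2).astype(int); hsv=cv2.cvtColor(im,cv2.COLOR_RGB2HSV)
roi=np.zeros(g.shape,bool); roi[165:230,225:348]=1
for nm,h0,h1 in(("green",45,80),("red",0,8)):
    m=roi&(hsv[...,0]>=h0)&(hsv[...,0]<=h1)&(hsv[...,1]>130)&(g>60)
    for ce,st in blobs(m,20,300): print(nm,ce,st[4],ray(c,[ce],.031)[0].round(4))
m=roi&(g<130)|roi&(hsv[...,1]>100)
cnt=max(cv2.findContours(m.astype(np.uint8),cv2.RETR_EXTERNAL,2)[0],key=cv2.contourArea)
box=cv2.boxPoints(cv2.minAreaRect(cnt)); print(box); P=ray(c,box,.022); print(P.round(4),P.mean(0))
print([np.linalg.norm(P[i]-P[i-1]).round(4) for i in range(4)])
E
```

```text
green [326.70149254 177.64179104] 67 [ 0.5748 -0.2219  0.031 ]
red [242.55555556 185.91666667] 72 [ 0.5575 -0.0059  0.031 ]
[[227.54459 179.44554]
 [340.11887 168.18813]
 [344.8218  215.21782]
 [232.24753 226.47523]]
[[ 0.5763  0.0336  0.022 ]
 [ 0.6003 -0.2591  0.022 ]
 [ 0.4784 -0.2657  0.022 ]
 [ 0.4544  0.0222  0.022 ]] [ 0.52736666 -0.11724606  0.022     ]
[np.float64(0.1225), np.float64(0.2937), np.float64(0.122), np.float64(0.2889)]
```

View pics/crop.png

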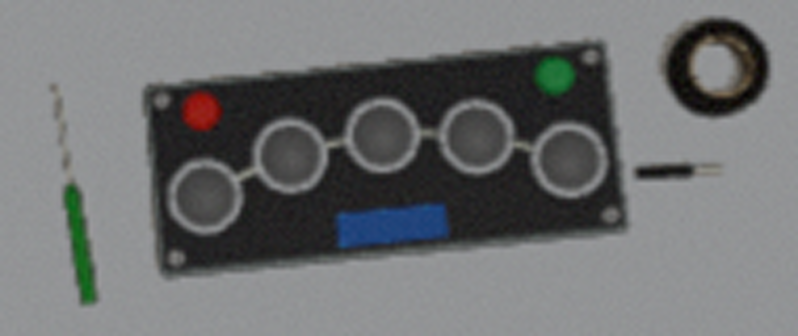

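The crop shows keys 1–5 at crop pixels (205,196), (290,155), (382,135), (476,136) and (569,160), at scale 4.2. Red is above key 1 and green is above key 5.

```bash
cat >> h.py <<'E'
from scipy.optimize import least_squares
from scipy.spatial.transform import Rotation as Ro
def model(p,mode=0):
    """p: arc-centre x,y, yaw -> 5 key centres, 4 gaps"""
    f=2*np.arcsin(29/250.)
    a=p[2]+f*np.arange(2,-2.5,-.5); k=np.c_[p[0]+.25*np.cos(a),p[1]+.25*np.sin(a)]
    return k[::2],k[1::2]
def fitkeys(X):
    s=least_squares(lambda p:(model(p)[0]-X[:,:2]).ravel(),[X[2,0]-.25,X[2,1],.1])
    return s.x,s.fun.reshape(-1,2)
def todelta(s,target):
    q=s["ee_rot"]; R=Ro.from_quat(np.r_[q[1:],q[0]])
    return R.inv().apply(np.array(target)-s["tcp_pos"])/.04
E
python3 - <<'E'
from h import *
from bench import r,vision
c=dict(np.load("top.npz"))
K=np.array([(205,196),(290,155),(382,135),(476,136),(569,160)])/4.2+[195,160]-.4
g=cv2.cvtColor(c["img"],cv2.COLOR_RGB2GRAY).astype(np.float32)
# refine with ring template (z about panel top): maximise ring brightness minus outside
def score(k):
    t=np.linspace(0,2*np.pi,60); f=lambda rr:cv2.remap(g,(k[0]+rr*np.cos(t)).astype(np.float32)[None],(k[1]+rr*np.sin(t)).astype(np.float32)[None],1).mean()
    return f(8.2)-f(10.8)
from itertools import product
K2=np.array([max((k+np.array(d) for d in product(np.arange(-2,2.05,.1),repeat=2)),key=score) for k in K])
print(K2.round(2).tolist())
X=ray(c,K2,.024); print(X.round(4)); p,res=fitkeys(X); print(p,(res*1e3).round(1))
w=vision.capture("wrist"); print(w["T_tool_cam"].round(3),w["intrinsics"].round(0),w["dist"])
s=r.get_state(); print(todelta(s,[.47,-.13,.25]))
E
```

```text
[[243.51, 206.27], [263.75, 196.7], [285.65, 191.84], [308.03, 192.08], [329.98, 197.7]]
[[ 0.5056 -0.0074  0.024 ]
 [ 0.5294 -0.0598  0.024 ]
 [ 0.5409 -0.1164  0.024 ]
 [ 0.5393 -0.1738  0.024 ]
 [ 0.5238 -0.2294  0.024 ]]
[ 0.29191308 -0.13694526  0.0827609 ] [[-0.3  0.6]
 [ 0.2  0.4]
 [ 0.1  0.1]
 [-0.2 -0.4]
 [ 0.1 -0.8]]
[[ 0.    -0.962 -0.272  0.069]
 [ 1.     0.     0.001 -0.001]
 [-0.001 -0.272  0.962 -0.144]
 [ 0.     0.     0.     1.   ]] [[319.   0. 253.]
 [  0. 319. 189.]
 [  0.   0.   1.]] [-0.07857653  0.          0.          0.          0.        ]
[10.21460911 -8.95562078 -0.47188609]
```

Request:
send_rows(series=[[-1,[0,0,0],[0,0,0.95]],[-1,[0,0,0],[0,0,0.95]],[-1,[0,0,0],[0,0,0.9]],[-1,[0,0,0],[0,0,0]]], newtons=20)

```text
t: 0.48
tcp_pos: [0.1894, -0.5954, 0.231]
ee_rot: [-0.0, 0.999, 0.041, -0.0]
ft_force: [0.8, 0.8, -0.6]
gripper_width: 0.454
finger_force: 0.0
```

```bash
cat > go.py <<'E'
import sys
from h import *
from bench import r
s=r.get_state(); q=s["ee_rot"]; R=Ro.from_quat(np.r_[q[1:],q[0]]).as_matrix()
print(round(s["t"],2),s["tcp_pos"].round(4) if hasattr(s["tcp_pos"],"round") else s["tcp_pos"],"F",np.round(s["ft_force"],2),"w",round(float(s["gripper_width"]),3),"tilt",R[:2,2].round(4),"yaw",np.arctan2(R[1,0],R[0,0]).round(3))
if len(sys.argv)>3: print("delta",todelta(s,[float(v) for v in sys.argv[1:4]]).round(3))
E
python3 go.py .47 -.2 .25
```

```text
0.48 [ 0.1894 -0.5954  0.231 ] F [ 0.82  0.78 -0.56] w 0.454 tilt [-0.0005  0.0005] yaw 0.082
delta [ 7.803 -9.275 -0.473]
```

Request:
send_rows(series=[[-1,[0.3,-0.36,0],[0,0,0]],[-1,[0.6,-0.72,-0.05],[0,0,0]],[-1,[0.6,-0.72,-0.05],[0,0,0]],[-1,[0.6,-0.72,-0.05],[0,0,0]],[-1,[0.6,-0.72,-0.05],[0,0,0]]])

```text
t: 0.9
tcp_pos: [0.2868, -0.4559, 0.2393]
ee_rot: [-0.0, 0.999, 0.043, 0.0]
ft_force: [0.8, 0.2, -0.8]
gripper_width: 0.002
finger_force: 0.0
```

Request:
send_rows(series=[[-1,[0.6,-0.72,-0.05],[0,0,0]],[-1,[0.6,-0.72,-0.05],[0,0,0]],[-1,[0.6,-0.72,-0.05],[0,0,0]],[-1,[0.6,-0.72,-0.05],[0,0,0]],[-1,[0.6,-0.72,0],[0,0,0]]])

```text
t: 1.32
tcp_pos: [0.3946, -0.3024, 0.2477]
ee_rot: [0.0, 0.999, 0.043, 0.0]
ft_force: [0.5, 0.2, 0.3]
gripper_width: 0.002
finger_force: 0.0
```

Request:
send_rows(series=[[-1,[0.6,-0.72,0],[0,0,0]],[-1,[0.6,-0.72,0],[0,0,0]],[-1,[0.6,-0.72,0],[0,0,0]],[-1,[0.2,-0.3,0],[0,0,0]],[-1,[0,0,0],[0,0,0]]])

```text
t: 1.73
tcp_pos: [0.468, -0.194, 0.2473]
ee_rot: [-0.001, 0.999, 0.047, 0.001]
ft_force: [-0.9, -0.4, 0.4]
gripper_width: 0.0
finger_force: 0.0
```

```bash
python3 go.py .5238 -.2294 .06; python3 - <<'E'
from h import *
from bench import r,vision
s=r.get_state(); w=vision.capture("wrist")
q=s["ee_rot"]; T=np.eye(4); T[:3,:3]=Ro.from_quat(np.r_[q[1:],q[0]]).as_matrix(); T[:3,3]=s["tcp_pos"]
M=np.linalg.inv(T@w["T_tool_cam"]); w["R"]=M[:3,:3]; w["t"]=M[:3,3]; np.savez("wrist",**w)
im=w["img"][...,::-1].copy()
k,_=model([0.29191308,-0.13694526,0.0827609])
P=cv2.projectPoints(np.c_[k,np.full(5,.029)],cv2.Rodrigues(w["R"])[0],w["t"],w["intrinsics"],w["dist"])[0][:,0]
print(P.round(1))
for p in P: cv2.drawMarker(im,tuple(int(round(v)) for v in p),(255,0,255),0,9,1)
cv2.imwrite("pics/wrist.png",im)
E
```

```text
1.73 [ 0.468  -0.194   0.2473] F [-0.89 -0.39  0.35] w 0.0 tilt [0.002  0.0026] yaw 0.095
delta [1.294 1.025 4.683]
[[ 93.2 114.5]
 [138.8  96.2]
 [190.   89.8]
 [242.4  96.5]
 [291.3 115.5]]
```

View pics/wrist.png

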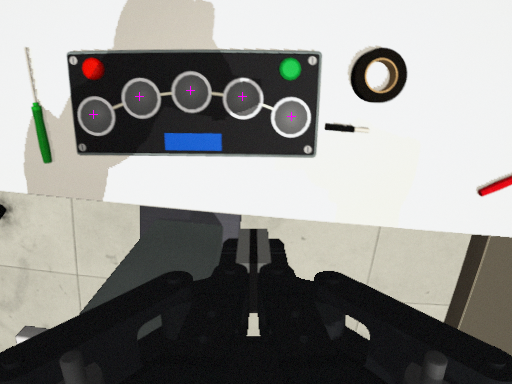

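The wrist view has the predicted crowns (magenta) on the keys within 1–3 px, e.g. key 5 at (291,115) and key 1 at (93,114). The small offsets match rim-to-crown parallax, so I'll move over key 5.

Request:
send_rows(series=[[-1,[0.45,0.35,0.5],[0,0,-0.1]],[-1,[0.45,0.35,0.7],[0,0,0]],[-1,[0.4,0.32,0.7],[0,0,0]],[-1,[0,0,0.8],[0,0,0]],[-1,[0,0,0.8],[0,0,0]]])

```text
t: 2.2
tcp_pos: [0.5206, -0.2383, 0.106]
ee_rot: [0.001, 0.999, 0.045, 0.001]
ft_force: [-0.3, 0.2, -0.3]
gripper_width: -0.001
finger_force: 0.0
```

Request:
send_rows(series=[[-1,[0,0,0.6],[0,0,0]],[-1,[0,0,0.4],[0,0,0]],[-1,[0,0,0.1],[0,0,0]],[-1,[0,0,0],[0,0,0]],[-1,[0,0,0],[0,0,0]]])

```text
t: 2.62
tcp_pos: [0.5205, -0.2365, 0.064]
ee_rot: [0.001, 0.999, 0.045, 0.0]
ft_force: [-0.3, 0.3, 0.2]
gripper_width: 0.002
finger_force: 0.0
```

```bash
python3 -c "
from h import *
k,g=model([0.29191308,-0.13694526,0.0827609]);print(k.round(4).tolist(),g.round(4).tolist())"; python3 go.py .5237 -.2290 .036
```

```text
[[0.5053, -0.0067], [0.5296, -0.0594], [0.5411, -0.1163], [0.5391, -0.1742], [0.5239, -0.2302]] [[0.519, -0.0324], [0.537, -0.0875], [0.5418, -0.1453], [0.5331, -0.2027]]
2.62 [ 0.5205 -0.2365  0.064 ] F [-0.3   0.3   0.19] w 0.002 tilt [ 0.0007 -0.001 ] yaw 0.091
delta [ 0.096 -0.18   0.699]
```

Request:
send_rows(series=[[-1,[0.1,-0.16,0.2],[0,0,0]],[-1,[0,0,0.25],[0,0,0]],[-1,[0,0,0.2],[0,0,0]],[-1,[0,0,0],[0,0,0]],[-1,[0,0,0],[0,0,0]]])

```text
t: 3.03
tcp_pos: [0.5235, -0.2283, 0.0367]
ee_rot: [-0.0, 0.999, 0.046, -0.001]
ft_force: [-0.5, -0.9, 0.6]
gripper_width: 0.001
finger_force: 0.0
```

```bash
python3 go.py .5239 -.2302 .026
```

```text
3.03 [ 0.5235 -0.2283  0.0367] F [-0.46 -0.92  0.65] w 0.001 tilt [-0.0013  0.0002] yaw 0.092
delta [0.007 0.048 0.268]
```

Request:
send_rows(series=[[-1,[0,0.02,0.1],[0,0,0]],[-1,[0,0.02,0.08],[0,0,0]],[-1,[0,0,0.03],[0,0,0]],[-1,[0,0,0],[0,0,0]],[-1,[0,0,0],[0,0,0]]])

```text
t: 3.45
tcp_pos: [0.5241, -0.2303, 0.029]
ee_rot: [0.0, 0.999, 0.046, 0.0]
ft_force: [0.2, -0.8, 1.0]
gripper_width: -0.004
finger_force: 0.3
```

Request:
send_rows(series=[[-1,[0,0,0],[0,0,0]]])

```text
t: 3.53
tcp_pos: [0.5242, -0.2302, 0.029]
ee_rot: [0.0, 0.999, 0.046, 0.0]
ft_force: [0.8, 0.0, -0.3]
gripper_width: 0.001
finger_force: 0.1
```

Request:
send_rows(series=[[-1,[0,0,0],[0,0,0]]])

```text
t: 3.62
tcp_pos: [0.5242, -0.2301, 0.0291]
ee_rot: [0.0, 0.999, 0.046, 0.0]
ft_force: [-0.0, 0.2, 0.4]
gripper_width: -0.0
finger_force: 0.1
```

Request:
send_rows(series=[[-1,[0,0,0.04],[0,0,0]],[-1,[0,0,0.035],[0,0,0]],[-1,[0,0,0],[0,0,0]],[-1,[0,0,0],[0,0,0]]])

```text
t: 3.95
tcp_pos: [0.5242, -0.2301, 0.026]
ee_rot: [0.0, 0.999, 0.046, 0.0]
ft_force: [-0.4, -0.5, 2.4]
gripper_width: 0.005
finger_force: 1.3
```

Request:
send_rows(series=[[-1,[0,0,0],[0,0,0]]])

```text
t: 4.03
tcp_pos: [0.5242, -0.2301, 0.026]
ee_rot: [0.0, 0.999, 0.046, 0.0]
ft_force: [-0.5, -0.2, 3.1]
gripper_width: -0.002
finger_force: 1.3
```

Request:
send_rows(series=[[-1,[0,0,0],[0,0,0]]])

```text
t: 4.12
tcp_pos: [0.5242, -0.2301, 0.026]
ee_rot: [0.0, 0.999, 0.046, 0.0]
ft_force: [0.1, 0.0, 2.8]
gripper_width: 0.002
finger_force: 1.3
```

```bash
python3 go.py .5331 -.2027 .026;python3 go.py .5391 -.1742 .026
```

```text
4.12 [ 0.5242 -0.2301  0.026 ] F [0.11 0.04 2.82] w 0.002 tilt [ 0.0002 -0.0002] yaw 0.092
delta [ 0.284 -0.661  0.001]
4.12 [ 0.5242 -0.2301  0.026 ] F [0.11 0.04 2.82] w 0.002 tilt [ 0.0002 -0.0002] yaw 0.092
delta [ 0.499 -1.357  0.   ]
```

Force is 2.8 N, which means key 5 is pressed 3 mm. Sliding to key 4.

Request:
send_rows(series=[[-1,[0.057,-0.132,0],[0,0,0]],[-1,[0.057,-0.132,0],[0,0,0]],[-1,[0.057,-0.132,0],[0,0,0]],[-1,[0.057,-0.132,0],[0,0,0]],[-1,[0.057,-0.132,0],[0,0,0]]])

```text
t: 4.53
tcp_pos: [0.5333, -0.2011, 0.0257]
ee_rot: [-0.0, 0.999, 0.046, -0.0]
ft_force: [-0.4, 0.1, -0.4]
gripper_width: -0.001
finger_force: 0.0
```

Request:
send_rows(series=[[-1,[0.043,-0.139,0],[0,0,0]],[-1,[0.043,-0.139,0],[0,0,0]],[-1,[0.043,-0.139,0],[0,0,0]],[-1,[0.043,-0.139,0],[0,0,0]],[-1,[0.043,-0.139,0],[0,0,0]]])

```text
t: 4.95
tcp_pos: [0.5392, -0.1741, 0.0261]
ee_rot: [0.0, 0.999, 0.046, 0.0]
ft_force: [0.8, -1.3, 2.7]
gripper_width: -0.001
finger_force: 1.3
```

Request:
send_rows(series=[[-1,[0,0,0],[0,0,0]],[-1,[0,0,0],[0,0,0]],[-1,[0,0,0],[0,0,0]]])

```text
t: 5.2
tcp_pos: [0.5394, -0.1731, 0.026]
ee_rot: [-0.001, 0.999, 0.046, 0.0]
ft_force: [0.4, 1.8, 2.9]
gripper_width: -0.001
finger_force: 1.3
```

```bash
python3 go.py .5418 -.1453 .026;python3 go.py .5411 -.1163 .026
```

```text
5.2 [ 0.5394 -0.1731  0.026 ] F [0.42 1.78 2.92] w -0.001 tilt [0.0005 0.0012] yaw 0.093
delta [ 0.123 -0.687 -0.   ]
5.2 [ 0.5394 -0.1731  0.026 ] F [0.42 1.78 2.92] w -0.001 tilt [0.0005 0.0012] yaw 0.093
delta [ 1.73e-01 -1.41e+00  1.00e-03]
```

Excellent. On to key 3.

Request:
send_rows(series=[[-1,[0.025,-0.14,0],[0,0,0]],[-1,[0.025,-0.14,0],[0,0,0]],[-1,[0.025,-0.14,0],[0,0,0]],[-1,[0.025,-0.14,0],[0,0,0]],[-1,[0.025,-0.14,0],[0,0,0]]])

```text
t: 5.62
tcp_pos: [0.5412, -0.1447, 0.0256]
ee_rot: [-0.0, 0.999, 0.046, -0.0]
ft_force: [0.6, -0.1, -0.0]
gripper_width: 0.002
finger_force: 0.0
```

Request:
send_rows(series=[[-1,[0.01,-0.142,0],[0,0,0]],[-1,[0.01,-0.142,0],[0,0,0]],[-1,[0.01,-0.142,0],[0,0,0]],[-1,[0.01,-0.142,0],[0,0,0]],[-1,[0.01,-0.142,0],[0,0,0]]])

```text
t: 6.03
tcp_pos: [0.5411, -0.1174, 0.0261]
ee_rot: [0.0, 0.999, 0.046, 0.0]
ft_force: [-0.8, -1.0, 2.3]
gripper_width: 0.0
finger_force: 1.2
```

Request:
send_rows(series=[[-1,[0,0,0],[0,0,0]],[-1,[0,0,0],[0,0,0]],[-1,[0,0,0],[0,0,0]]])

```text
t: 6.28
tcp_pos: [0.541, -0.1163, 0.0259]
ee_rot: [-0.001, 0.999, 0.046, 0.0]
ft_force: [0.8, 1.9, 2.6]
gripper_width: -0.001
finger_force: 1.3
```

```bash
python3 go.py .537 -.0875 .026;python3 go.py .5296 -.0594 .026
```

```text
6.28 [ 0.541  -0.1163  0.0259] F [0.78 1.94 2.61] w -0.001 tilt [0.0002 0.0012] yaw 0.093
delta [-0.033 -0.726 -0.001]
6.28 [ 0.541  -0.1163  0.0259] F [0.78 1.94 2.61] w -0.001 tilt [0.0002 0.0012] yaw 0.093
delta [-0.152 -1.443 -0.   ]
```

Request:
send_rows(series=[[-1,[-0.007,-0.145,0],[0,0,0]],[-1,[-0.007,-0.145,0],[0,0,0]],[-1,[-0.007,-0.145,0],[0,0,0]],[-1,[-0.007,-0.145,0],[0,0,0]],[-1,[-0.007,-0.145,0],[0,0,0]]])

```text
t: 6.7
tcp_pos: [0.5363, -0.0875, 0.0256]
ee_rot: [-0.0, 0.999, 0.046, -0.0]
ft_force: [-0.4, 0.2, 1.4]
gripper_width: 0.002
finger_force: 0.0
```

Request:
send_rows(series=[[-1,[-0.023,-0.143,0],[0,0,0]],[-1,[-0.023,-0.143,0],[0,0,0]],[-1,[-0.023,-0.143,0],[0,0,0]],[-1,[-0.023,-0.143,0],[0,0,0]],[-1,[-0.023,-0.143,0],[0,0,0]]])

```text
t: 7.12
tcp_pos: [0.5298, -0.0606, 0.0261]
ee_rot: [0.0, 0.999, 0.046, 0.0]
ft_force: [1.3, -1.8, 3.3]
gripper_width: -0.005
finger_force: 1.2
```

Request:
send_rows(series=[[-1,[0,0,0],[0,0,0]],[-1,[0,0,0],[0,0,0]],[-1,[0,0,0],[0,0,0]]])

```text
t: 7.37
tcp_pos: [0.5295, -0.0596, 0.0259]
ee_rot: [-0.001, 0.999, 0.046, -0.0]
ft_force: [-0.1, 1.6, 2.8]
gripper_width: -0.0
finger_force: 1.3
```

```bash
python3 go.py .519 -.0324 .026;python3 go.py .5053 -.0067 .026
```

```text
7.37 [ 0.5295 -0.0596  0.0259] F [-0.05  1.59  2.77] w -0.0 tilt [-0.0004  0.0011] yaw 0.093
delta [-0.198 -0.701 -0.002]
7.37 [ 0.5295 -0.0596  0.0259] F [-0.05  1.59  2.77] w -0.0 tilt [-0.0004  0.0011] yaw 0.093
delta [-4.790e-01 -1.372e+00 -1.000e-03]
```

Request:
send_rows(series=[[-1,[-0.04,-0.14,0],[0,0,0]],[-1,[-0.04,-0.14,0],[0,0,0]],[-1,[-0.04,-0.14,0],[0,0,0]],[-1,[-0.04,-0.14,0],[0,0,0]],[-1,[-0.04,-0.14,0],[0,0,0]]])

```text
t: 7.78
tcp_pos: [0.5183, -0.0325, 0.0256]
ee_rot: [-0.0, 0.999, 0.046, -0.001]
ft_force: [-0.1, -1.0, 0.6]
gripper_width: -0.0
finger_force: 0.0
```

Request:
send_rows(series=[[-1,[-0.056,-0.134,0],[0,0,0]],[-1,[-0.056,-0.134,0],[0,0,0]],[-1,[-0.056,-0.134,0],[0,0,0]],[-1,[-0.056,-0.134,0],[0,0,0]],[-1,[-0.056,-0.134,0],[0,0,0]]])

```text
t: 8.2
tcp_pos: [0.5056, -0.0076, 0.0261]
ee_rot: [0.0, 0.999, 0.046, 0.0]
ft_force: [1.0, -1.1, 2.3]
gripper_width: -0.001
finger_force: 1.3
```

Request:
send_rows(series=[[-1,[0,0,0],[0,0,0]],[-1,[0,0,0],[0,0,0]],[-1,[0,0,0],[0,0,0]],[-1,[0,0,0],[0,0,0]],[-1,[0,0,0],[0,0,0]]])

```text
t: 8.62
tcp_pos: [0.5053, -0.0076, 0.0258]
ee_rot: [-0.0, 0.999, 0.046, -0.0]
ft_force: [-0.4, -0.0, 2.1]
gripper_width: 0.001
finger_force: 1.3
```

```bash
python3 go.py .5053 -.0067 .026
```

```text
8.62 [ 0.5053 -0.0076  0.0258] F [-0.37 -0.    2.1 ] w 0.001 tilt [-0.0004  0.0004] yaw 0.092
delta [ 0.002 -0.023 -0.004]
```

Key 1 is held about 3 mm down, and every key was pressed in order.

```bash
python3 -c "
from bench import order
print(order.job_done())"
```

```text
the job is handed in; nothing more can be done
None
```

I ran the shut fingertips along the row from key 5 (green token) to key 1 (red token), pressing each key about 3 mm by the TCP height and force readings, and handed the job in at 8.6 s with key 1 still held about 3 mm down; no verdict came back.

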